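# Load the screw press and clamp the block

### The arm

A 6-joint arm with a two-finger parallel gripper is mounted at the origin on a cart in front of the work surface, level with it; the furniture and walls round the work are solid. World frame = base frame: x ahead of the robot, y to its left, z up, the work surface at z = 0. Lengths are in mm, angles in rad, forces in N, time in s.
With the tool pointing down it reaches from about 375 to 750 mm from the base axis. Payload 9 kg.
Tool frame: the origin (TCP) lies at the very end of the fingers, on their centre line; the grasp point (between the pads) lies 19 mm behind it; z points along the fingers, y is the line along which they close (so a half turn about z gives the same grasp; the last joint's range is limited). The gripper opens to 85 mm and grips with 20 to 120 N. Pads are 22 mm wide; open, the fingers measure 114 mm over their backs; the gripper's body (76 mm by 85 mm) begins 54 mm behind the grasp point. The pads swing forward as they close: fully open they stand 13 mm farther back than shut.
Start: joints at [0.924, 0.104, 0.097, 1.564, 0, 1.353], TCP at [249.476, 545.709, 231.331] pointing down, gripper open.
Joint ranges: [-2.99, 2.99], [-0.84, 1.86], [-1.1, 1.16], [-1.84, 2.11], [-1.51, 1.56], [-3.14, 3.14]. Speed limits (rad/s): [2.22, 2.22, 2.57, 3.14, 3.14, 3.14].

### API

Orientations are given as a 3x3 rotation matrix whose columns are the frame's x, y, z axes.
In Python, from plant import * gives the robot as it stands. Calls block until the motion is done:
- reach(position, orientation): joint-space move of the TCP to a pose.
- move_straight(position, velocity=150, rot=None, stop_force=None): straight line of the TCP; rot=None keeps the orientation; velocity is the mean speed in mm/s. With stop_force (N) it stops when the force on the tool has changed by that much, and returns True; else False.
- movej(angles): joint-space move.
- gripper_to(opening, squeeze=None): finger opening in mm; squeeze is the grip in N (None keeps the last); returns when the fingers have stopped.
- pause(seconds).
- inverse_kinematics(position, orientation): joint angles nearest the present ones, or None.
- observe(): the state.
- get_image(name): name is "side" or "top"; returns (picture, depth): 480x640x3 uint8, red, green, blue; 480x640 float32, mm along the optical axis (not along the pixel's ray), 0 where there is no reading.
- get_calibration(name): a dict with "intrinsics" (3x3 intrinsics, pixels), "R" (3x3) and "t" (3): a world point X has camera coordinates R X + t. Camera axes: x right, y down, z forward; pixel columns grow to the right and rows downward; lengths in mm; the calibration is good to about 2 mm. A picture is of the moment at which its call begins. get_calibration takes no time and is no camera call.
A pose or a line that the arm cannot do raises MotionError and nothing moves.
- close_job(): hands the job in; it is judged then, once.
The state is a dict: "clock": time; "joint_positions": joint angles; "qd": joint speeds; "tau": joint torques, N m; "tcp_pos": TCP position; "eef_rot": TCP orientation; "wrist_force": force on the tool from outside, world axes, zero at the start; "wrist_torque": the same for the moment, N m; "grip_width": finger opening in mm; "grip_force": force on a finger pad.
Only numpy, scipy, OpenCV 4.12 (cv2) and the standard library are available. Lean on these libraries where they do the work, as an engineer would, in place of code of your own. Each camera call takes 0.05 s, during which the arm holds its last target. There are 200 camera calls.

### The job

Take the wooden block out of its cradle and load it into the screw press: lay it at the mouth, take it again by its outer end and slide it flat between the two rails until it meets the back stop. Then close the press by turning the handwheel clockwise until the sprung pad holds the block firmly, about half of its spring travel past first touch, so that the springs are not left screwed solid. Leave the block clamped there and the other tools where they are.

Things in the scene. Friction and masses are not known exactly. Their poses are not given: they have to be found in the camera images.
- block: plain wooden block 160 x 44 x 36 mm (x long, y wide, z high), 0.12 to 0.24 kg; origin at the centre of its underside. It starts lying in the cradle, its underside 10 mm above the table; both ends are alike.
- cradle: fixed wooden cradle 188 x 70 x 46 mm, long along x; origin under its centre, on the table. Board 10 mm thick; at each end a U-shaped cup, as high as the block, wraps the block's last 34 mm on three sides with 2 mm play, so only the middle 90 mm of its sides can be gripped; the block lifts straight out.
- press: screw press of grey metal, bolted down; origin on the table below the screw axis, +x inward (away from the robot) along the rails to the back stop, z up. Bed 120 mm wide, its top at z = 12, from x = -160 to +95. Column behind the stop; beam 40 mm wide over x = -20 to +95, z = 78 to 98, with a boss of 38 mm diameter on the screw axis up to z = 102 mm.
- press_home (a point): foot of the back stop's face, on the bed, midway between the rails (press x = +65, z = 12 mm); axes as the press. The block fully home has its inner end here, its origin 80 mm and its outer end 160 mm before it (press x = -95 mm), ahead of the wheel; a hand on the block's middle would strike the wheel before that.
- press_mouth (a point): point on the bed midway between the outer ends of the rails (press x = -60, z = 12 mm); axes as the press. The two steel rails stand 18 mm above the bed, 48 mm apart inside (2 mm play each side of the block) from press x = -30 to +62 mm, and flare to about 60 mm apart over x = -62 to -30 mm.
- press_stem: screw stem with the handwheel on top and a round steel pad of 38 mm diameter below; origin on the screw axis, at table height when press_wheel reads 0, rising with it. The pad's setting on the stem differs by up to 5 mm from day to day and is not reported: its underside is 39 to 44 mm above this origin, at the start 2 to 9 mm above the top of a block on the bed.
- press_wheel (a joint): angle of the handwheel, rad; starts at 2.3 to 2.72, falls as the wheel turns clockwise seen from above, end stop -0.4. Wheel and stem sink 4.77 mm per rad. It turns with 0.28 N m and stays where left. The pad is sprung (5 mm, 12 N/mm): from first touch the clamping force grows by 57 N per rad and the torque felt by the hand by 0.0048 N m per N. Firm is 15 to 50 N; at 60 N the springs are solid.
- wheel_grip (a point): centre of the round black handwheel, 56 mm diameter, rim 14 mm thick, axis vertical, at 129 mm above the table when press_wheel reads 0; moves up and down with it
- sanding_block: bystander: cork sanding block 65 x 100 x 30 mm; origin under its centre
- screwdriver: bystander: screwdriver 200 mm long with wooden handle, lying; origin under its centre

How it is judged (in metres and radians):
On the way:
1. the block lies flat on the bed between the rails with its inner end against the back stop (within 4 mm), before the pad presses on it (x of block in the frame of press_home above -0.084 m and y of block in the frame of press_home between -0.005 and 0.005 m and z of block in the frame of press_home below 0.003 m and angle between the x axis of block and the x axis of press, either way round below 0.07 rad and contact force between press_stem and block below 1 N), for 0.2 s.
At the end, for the whole second after the job is handed in: the block lies flat between the rails, within 4 mm of the back stop, and the pad, let go, presses on it with 15 to 50 N: its springs partly but not fully pressed in (x of block in the frame of press_home above -0.084 m and y of block in the frame of press_home between -0.005 and 0.005 m and z of block in the frame of press_home below 0.003 m and angle between the x axis of block and the x axis of press, either way round below 0.07 rad and angle between block's own z axis and vertical below 0.05 rad and contact force between press_stem and block between 15 and 50 N and linear speed of block below 0.01 m/s); the robot touches nothing.
It fails at once if a bystander (sanding block, screwdriver) is moved more than 30 mm (distance of any of sanding_block, screwdriver from where it was at the start of the episode above 0.03 m).
It also fails if it takes over 72 s, if anything falls off the work surface, if the arm or the gripper's body presses on something with over 40 N, if the wrist force passes 120 N, or if a joint passes its speed limit or range.

## Working session

There is one attempt and no reset: what is moved stays moved. The work goes in short steps, each a Python script; the robot and the scene stay as the last script left them, time stands still between calls to the robot, and variables do not carry over. Pictures are saved under pics/ and viewed, at most 10 in all, crops included, and the job is handed in when it is done.

```bash
mkdir -p pics; ls; python3 - <<'E'
from plant import *
import cv2, numpy as np
for n in("top","side"):
    p,d=get_image(n); cv2.imwrite(f"pics/{n}0.png",p[:,:,::-1]); np.savez(f"pics/{n}0.npz",p=p,d=d)
    c=get_calibration(n); print(n,c, (d>0).mean())
s=observe(); print(s["clock"],s["tcp_pos"],s["eef_rot"],s["grip_width"])
E
```

```text
pics
top {'intrinsics': array([[539.42801419,   0.        , 318.19904083],
       [  0.        , 539.42801419, 238.44368505],
       [  0.        ,   0.        ,   1.        ]]), 'R': array([[ 8.91474277e-02, -9.96018435e-01,  1.13653938e-04],
       [-9.72748095e-01, -8.70891644e-02, -2.14887462e-01],
       [ 2.14041772e-01,  1.90461078e-02, -9.76638810e-01]]), 't': array([-275.76260543,  531.21942143,  978.92404895])} 0.9959309895833334
side {'intrinsics': array([[522.1954122 ,   0.        , 319.36288059],
       [  0.        , 522.1954122 , 233.19108634],
       [  0.        ,   0.        ,   1.        ]]), 'R': array([[ 0.987946  , -0.15342465, -0.02058126],
       [-0.08735992, -0.44283262, -0.89233823],
       [ 0.12779262,  0.88337996, -0.45089788]]), 't': array([-567.65979312,   52.33476615, 1035.73442603])} 0.9436067708333333
0.1 [249.28497647 545.41453462 230.58464497] [[-9.09458092e-01  4.15794941e-01 -7.38831208e-04]
 [ 4.15795521e-01  9.09457568e-01 -1.00872252e-03]
 [ 2.52513913e-04 -1.22459356e-03 -9.99999218e-01]] 85.695797843401
```

View pics/top0.png

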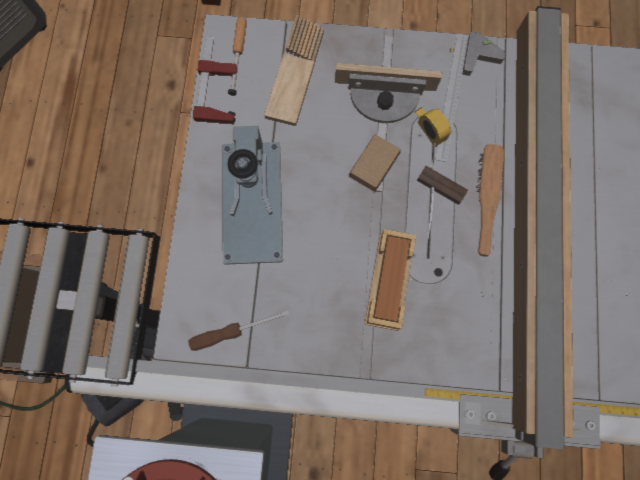

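View pics/side0.png

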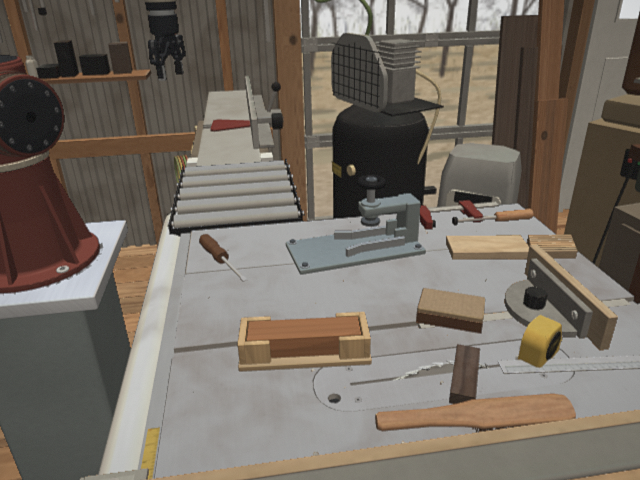

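The top view shows the cradle and block at about (391,280), the press bed spanning (222–282, 143–263) with the wheel at (242,163), the sanding block at (375,162) and the screwdriver at (235,332). The side view agrees; there is nothing between the cradle and the press.

```bash
cat > h.py <<'E'
import numpy as np, cv2
from plant import *
def ray(n,uv,z):
    c=get_calibration(n);K,R,t=c["intrinsics"],c["R"],np.asarray(c["t"])
    uv=np.atleast_2d(uv).astype(float); d=np.c_[uv,np.ones(len(uv))]@np.linalg.inv(K).T@R
    o=-R.T@t; return o+d*((z-o[2])/d[:,2])[:,None]
def proj(n,X):
    c=get_calibration(n);x=np.atleast_2d(X)@c["R"].T+c["t"];x=x@c["intrinsics"].T;return x[:,:2]/x[:,2:]
def mask(hsv,lo,hi,box):
    m=cv2.inRange(hsv,np.array(lo),np.array(hi));k=np.zeros_like(m);x0,y0,x1,y1=box;k[y0:y1,x0:x1]=m[y0:y1,x0:x1]
    return cv2.morphologyEx(k,cv2.MORPH_OPEN,np.ones((3,3)))
def big(m):
    return max(cv2.findContours(m,cv2.RETR_EXTERNAL,cv2.CHAIN_APPROX_NONE)[0],key=cv2.contourArea).reshape(-1,2)
def rect(n,c,z):
    P=ray(n,c,z)[:,:2].astype(np.float32);r=cv2.minAreaRect(P);return r,cv2.boxPoints(r)
E
python3 - <<'E'
from h import *
p=np.load("pics/top0.npz")["p"];hsv=cv2.cvtColor(p,cv2.COLOR_RGB2HSV)
for n,(u,v) in dict(bed=(235,230),bed2=(270,200),table=(320,250),table2=(240,280),block=(395,265),cradle=(385,320),cr2=(388,238),wheel=(240,165)).items(): print(n,hsv[v,u])
E
```

```text
bed [103  33 125]
bed2 [103  32 127]
table [120   7 145]
table2 [120   7 146]
block [ 11 127 135]
cradle [ 17 104 133]
cr2 [ 11 125 126]
wheel [113  24 128]
```

```bash
python3 - <<'E'
from h import *
f=np.load("pics/top0.npz");p=f["p"];hsv=cv2.cvtColor(p,cv2.COLOR_RGB2HSV);n="top"
bl=big(mask(hsv,(5,90,60),(13,255,255),(365,225,420,332)))
cr=big(mask(hsv,(5,80,50),(25,255,255),(360,222,425,335)))
bed=big(mask(hsv,(95,20,70),(112,70,200),(212,120,292,270)))
wh=big(mask(hsv,(0,0,0),(180,255,75),(220,140,265,185)))
o=p.copy()
for c,col in((bl,(255,0,0)),(cr,(0,255,0)),(bed,(255,255,0)),(wh,(0,255,255))): cv2.drawContours(o,[c.reshape(-1,1,2)],-1,col,1)
cv2.imwrite("pics/ov.png",cv2.resize(o[110:340,200:440],None,fx=2.5,fy=2.5,interpolation=0)[:,:,::-1])
print("block",rect(n,bl,46));print("cradle",rect(n,cr,46),rect(n,cr,0)[0])
B=ray(n,bed,12)[:,:2]
# bed edges: image left/right edges over rows 205..255, front edge cols 230..274
def fit(sel): return cv2.fitLine(B[sel].astype(np.float32),cv2.DIST_HUBER,0,.01,.01).ravel()
u,v=bed.T
L=fit((v>190)&(v<255)&(u<240));R_=fit((v>165)&(v<255)&(u>270));F=fit((u>230)&(u<274)&(v>250))
for l in(L,R_,F):print(l,np.degrees(np.arctan2(l[1],l[0])))
def X(a,b):
    s=np.linalg.solve(np.c_[a[:2],-b[:2]],b[2:]-a[2:]);return a[2:]+s[0]*a[:2]
a,b=X(L,F),X(R_,F);print("front corners",a,b,np.linalg.norm(a-b))
print("wheel",cv2.fitEllipse(wh),ray(n,cv2.fitEllipse(wh)[0],129+12+7),len(wh))
E
```

```text
block (((492.6626892089844, -373.7668151855469), (46.41253662109375, 160.92080688476562), 84.31159210205078), array([[ 410.29834, -388.8837 ],
       [ 570.4267 , -404.8339 ],
       [ 575.02704, -358.64993],
       [ 414.89868, -342.69974]], dtype=float32))
cradle (((490.59613037109375, -371.2373962402344), (67.1595687866211, 187.08389282226562), 84.3799057006836), array([[ 394.2153 , -395.49503],
       [ 580.3999 , -413.8165 ],
       [ 586.9769 , -346.97977],
       [ 400.79236, -328.6583 ]], dtype=float32)) ((497.7281494140625, -376.81500244140625), (70.17578125, 195.48606872558594), 84.37991333007812)
[ 9.94490623e-01 -1.04825795e-01  5.97226501e+02 -4.15449867e+01] -6.0171294
[ 9.9183500e-01  1.2752795e-01  6.1319348e+02 -1.4343761e+02] 7.326764
[ 1.3371550e-01 -9.9101979e-01  5.0797095e+02 -1.0788571e+02] -82.31564
front corners [497.6029  -31.04401] [ 514.4804  -156.12991] 126.21939
wheel ((242.3469696044922, 163.39671325683594), (28.43618392944336, 29.634628295898438), 81.65991973876953) [[659.90994294 -80.26212685 148.        ]] 85
```

View pics/ov.png

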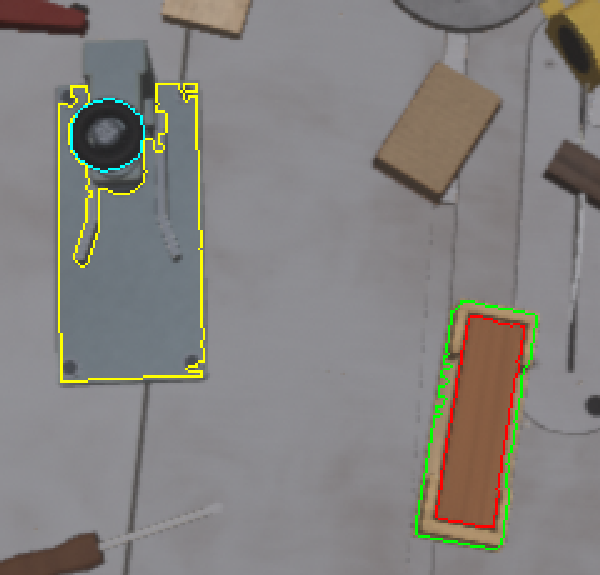

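```bash
cat >> h.py <<'E'
def Rz(a,flip=False):  # tool down, closing line across a body whose x axis has yaw a
    x=np.array([np.cos(a),np.sin(a),0])*(-1 if flip else 1); z=np.array([0,0,-1.]); return np.c_[x,np.cross(z,x),z]
def st(k=""):
    s=observe();print(k,"t%.1f"%s["clock"],np.round(s["tcp_pos"],1),"w%.1f"%s["grip_width"],"g%.0f"%s["grip_force"],"F",np.round(s["wrist_force"],1),"T",np.round(s["wrist_torque"],2));return s
E
python3 - <<'E'
from h import *
p=np.load("pics/top0.npz")["p"];hsv=cv2.cvtColor(p,cv2.COLOR_RGB2HSV);n="top"
bed=big(mask(hsv,(95,20,70),(112,70,200),(212,120,292,270)));u,v=bed.T
B=ray(n,bed,12)[:,:2]
def fit(sel): return cv2.fitLine(B[sel].astype(np.float32),cv2.DIST_HUBER,0,.01,.01).ravel()
L=fit((v>150)&(v<258)&(u<227));R_=fit((v>150)&(v<255)&(u>277));F=fit((u>228)&(u<276)&(v>257))
for l in(L,R_,F):print(l,np.degrees(np.arctan2(l[1],l[0])))
def X(a,b):
    s=np.linalg.solve(np.c_[a[:2],-b[:2]],b[2:]-a[2:]);return a[2:]+s[0]*a[:2]
a,b=X(L,F),X(R_,F);print("front",a,b,np.linalg.norm(a-b))
y=np.arctan2(L[1],L[0])/2+np.arctan2(R_[1],R_[0])/2;ex=np.array([np.cos(y),np.sin(y)])
print("yaw",np.degrees(y),"axis",(a+b)/2+160*ex)
wm=big(mask(hsv,(0,0,0),(180,255,75),(220,140,265,185)))
for z in(138,145):print("wheel",rect(n,wm,z)[0],cv2.minEnclosingCircle(ray(n,wm,z)[:,:2].astype(np.float32)))
for nm,P,a in(("block",(492.7,-373.8,16),-.0995),("wheel",(662,-77,122),y),("out",(580,-85,17),y)):
    for f in(0,1):
        q=inverse_kinematics(P,Rz(a,f));print(nm,f,None if q is None else np.round(q,2))
E
```

```text
[ 9.9192470e-01  1.2682818e-01  6.3131793e+02 -2.5124060e+01] 7.286343
[ 9.9134094e-01  1.3131313e-01  6.3223212e+02 -1.4087068e+02] 7.5454793
[ 1.3567893e-01 -9.9075288e-01  5.0460153e+02 -8.3838753e+01] -82.20212
front [498.87982  -42.057686] [ 514.5466  -156.45932] 115.4694
yaw 7.4159117 axis [665.3749  -78.60714]
wheel ((663.5341796875, -78.76490783691406), (56.001861572265625, 52.97690963745117), 7.172373294830322) ((663.6934204101562, -78.86803436279297), 28.496614456176758)
wheel ((661.0432739257812, -80.02847290039062), (55.58137512207031, 52.579124450683594), 7.172388553619385) ((661.2012329101562, -80.1307601928711), 28.28268814086914)
block 0 [-0.86  0.23 -0.15  1.18  0.    2.38]
block 1 [-0.86  0.23 -0.15  1.18  0.   -0.76]
wheel 0 [-0.31  0.31  0.13  1.39  0.    2.7 ]
wheel 1 [-0.31  0.31  0.13  1.39  0.   -0.44]
out 0 [-0.37  0.14 -0.26  1.17  0.    2.64]
out 1 [-0.37  0.14 -0.26  1.17  0.   -0.5 ]
```

```bash
python3 - <<'E'
from h import *
a=-.0995;R=Rz(a,1);P=np.array([492.7,-373.8])
q=inverse_kinematics([*P,140],R);print(q)
reach([*P,140],R);st()
print(move_straight([*P,17],120,stop_force=12));st("down")
gripper_to(30,50);pause(.2);st("grip")
move_straight([*P,130],120);st("up")
p,d=get_image("top");cv2.imwrite("pics/t1.png",p[150:350,180:440,::-1])
E
```

```text
[-0.86015229  0.16196377 -0.00567185  1.40316071  0.         -0.76065229]
 t3.4 [ 493.1 -373.2  140.1] w85.7 g0 F [-1.   0.3 -0.6] T [ 0.04 -0.01  0.  ]
False
down t4.6 [ 493.2 -374.4   18. ] w85.4 g0 F [ 0.2 -0.7  0.7] T [ 0.02 -0.03 -0.01]
grip t5.3 [ 493.  -374.2   17.6] w43.5 g53 F [ 0.4 -0.2  5.9] T [0.02 0.12 0.01]
up t6.4 [ 492.3 -373.4  128.9] w43.4 g52 F [-0.7  0.3 -1.3] T [ 0.02 -0.02  0.02]
```

View pics/t1.png

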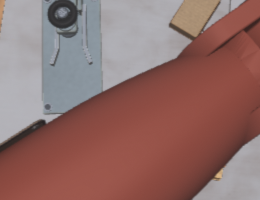

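The arm hides the cradle in this picture. Grip width 43.5 mm and weight −1.3 N say that the block is held.

```bash
cat >> h.py <<'E'
Y=.1294;S=np.array([663.5,-79.]);EX=np.array([np.cos(Y),np.sin(Y)]);EY=np.array([-EX[1],EX[0]])
def W(px,z,py=0): return [*(S+px*EX+py*EY),z]
RP=Rz(Y,1)
E
python3 - <<'E'
from h import *
reach(W(-130,130),RP);st()
move_straight(W(-130,35),120)
print(move_straight(W(-130,17),30,stop_force=6));s=st("touch")
gripper_to(85);st("open")
move_straight(W(-130,130),200)
reach(W(-240,200),RP)
movej([-1.2,*observe()["joint_positions"][1:]]);st()
for n in("top","side"):
    p,d=get_image(n); cv2.imwrite(f"pics/{n}2.png",p[:,:,::-1]); np.savez(f"pics/{n}2.npz",p=p,d=d)
p=cv2.imread("pics/top2.png")[120:320,190:320];q=cv2.imread("pics/side2.png")[160:300,260:440]
cv2.imwrite("pics/c2.png",np.hstack([cv2.resize(p,(364,560)),cv2.resize(q,(432,336)).copy() if 0 else cv2.copyMakeBorder(cv2.resize(q,(432,336)),0,224,0,0,0)]))
E
```

```text
t7.5 [534.7 -96.8 130. ] w43.4 g52 F [ 0.   0.1 -1.7] T [-0.04  0.01  0.01]
True
touch t9.0 [534.6 -95.8  19.6] w43.4 g53 F [-0.9  0.4  3.8] T [-0.03  0.06  0.05]
open t9.4 [533.9 -95.4  18.9] w85.0 g0 F [ 0.  -0.4 -0.3] T [ 0.08 -0.02  0.03]
 t11.8 [ 273.6 -343.5  198.4] w84.9 g0 F [-0.   0.8  0.5] T [-0.01 -0.01 -0.  ]
```

View pics/c2.png

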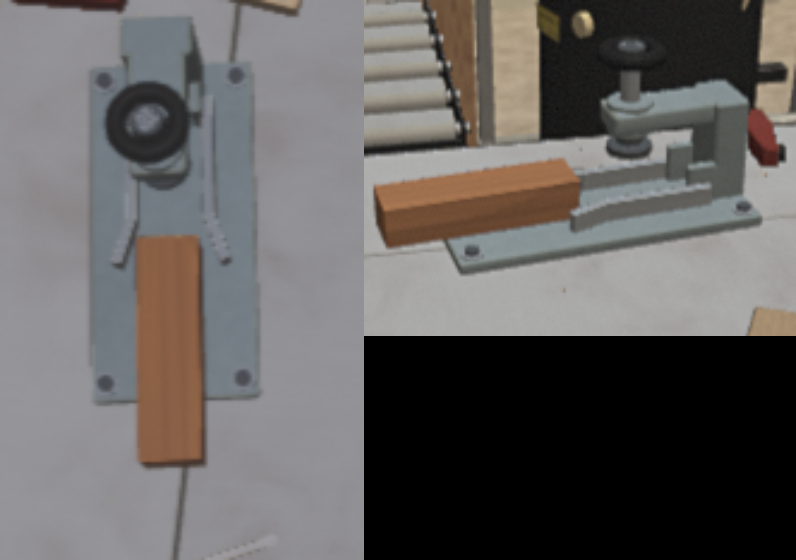

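The block lies flat with its inner end between the flares (crop, about (168,237)). The four bolts of the bed show, so block and bed can be compared in one picture.

```bash
python3 - <<'E'
from h import *
p=np.load("pics/top2.npz")["p"];hsv=cv2.cvtColor(p,cv2.COLOR_RGB2HSV);n="top"
g=cv2.cvtColor(p,cv2.COLOR_RGB2GRAY).astype(float);bo=[]
for c in((105,383),(242,378),(235,76),(104,79)):
    u,v=round(190+c[0]/2.8),round(120+c[1]/2.8);w=g[v-4:v+5,u-4:u+5];k=np.clip(np.median(w)-12-w,0,None);yy,xx=np.mgrid[v-4:v+5,u-4:u+5];bo.append(((k*xx).sum()/k.sum(),(k*yy).sum()/k.sum()))
B=ray(n,bo,12)[:,:2];L=lambda P:np.round(np.c_[(P-S)@EX,(P-S)@EY],1)
print("bolts in press frame",L(B).tolist())
d=(B[2]+B[3]-B[0]-B[1]);print("yaw",np.arctan2(d[1],d[0]), "edges",[np.arctan2(*(B[i]-B[j])[::-1]) for i,j in((2,1),(3,0))])
bl=big(mask(hsv,(5,80,60),(15,255,255),(225,195,275,295)))
r,bx=rect(n,bl,48);print(r,L(bx).tolist(),L(np.array([r[0]])))
u,v=bl.T;Q=ray(n,bl,48)[:,:2];q=L(Q)
for lo in(-200,-160,-120,-80):
    m=(q[:,0]>lo)&(q[:,0]<lo+30);print(lo,q[m,1].min(),q[m,1].max())
E
```

```text
bolts in press frame [[-147.4, 49.5], [-147.3, -48.3], [82.1, -48.5], [82.1, 49.7]]
yaw 0.1294322152930054 edges [np.float64(0.1285842814715846), np.float64(0.13027990864615124)]
((533.3396606445312, -97.38704681396484), (160.9622039794922, 44.21632385253906), 6.921607971191406) [[-211.7, 21.4], [-212.1, -22.9], [-51.2, -24.2], [-50.8, 20.0]] [[-131.4   -1.4]]
-200 -23.1 21.3
-160 -21.9 20.9
-120 -22.6 20.6
-80 -21.3 20.2
```

```bash
python3 - <<'E'
from h import *
reach(W(-199,120),RP)
move_straight(W(-199,19.5),120);st()
gripper_to(30,40);pause(.2);s=st("grip")
z=19.5
move_straight(W(-185,z,1.5),40);st("shift")
for x in (-160,-130,-105,-90):
    h=move_straight(W(x,z,1.5),50,stop_force=20);st(str(x))
    if h: print("hit");break
if not h:
    print(move_straight(W(-72,z,1.5),25,stop_force=20));s=st("end")
    print(((np.array(s["tcp_pos"])[:2]-S)@EX,(np.array(s["tcp_pos"])[:2]-S)@EY))
E
```

```text
t14.1 [ 466.7 -105.    20.3] w85.1 g0 F [-0.1  1.  -0. ] T [-0.05  0.   -0.04]
grip t14.8 [ 466.5 -104.8   20. ] w43.5 g45 F [-1.8  0.4  5.8] T [0.12 0.14 0.08]
shift t15.3 [ 480.3 -101.7   20.1] w43.4 g46 F [-1.7 -0.4  6.5] T [-0.09  0.22 -0.02]
-160 t15.9 [505.  -98.5  20.2] w43.2 g46 F [-2.3 -0.7  6.6] T [-0.05  0.44  0.01]
-130 t16.7 [534.6 -94.6  20.2] w43.4 g46 F [-3.6  0.1  8.4] T [-0.05  0.62 -0.04]
-105 t17.3 [559.5 -91.4  20.2] w43.6 g46 F [-3.  -0.6  7.1] T [-0.03  0.45 -0.  ]
-90 t17.8 [574.7 -89.4  20.2] w43.4 g46 F [-0.3 -1.   5.8] T [-0.01  0.11 -0.01]
True
end t18.2 [579.1 -88.8  20.2] w43.7 g46 F [-3.5 -0.1  5.2] T [ 0.01  0.39 -0.01]
(np.float64(-84.98309861954948), np.float64(1.2231239706543235))
```

```bash
python3 - <<'E'
from h import *
s=observe();px=(np.array(s["tcp_pos"])[:2]-S)@EX
print(move_straight(W(px+10,19.5,1.3),20,stop_force=30));s=st("push");print((np.array(s["tcp_pos"])[:2]-S)@EX)
gripper_to(85);st("open");pause(.2)
x=(np.array(observe()["tcp_pos"])[:2]-S)@EX
move_straight(W(x-3,100,1),200)
reach(W(-240,200),RP)
movej([-1.2,*observe()["joint_positions"][1:]])
for n in("top","side"):
    p,d=get_image(n); cv2.imwrite(f"pics/{n}3.png",p[:,:,::-1]); np.savez(f"pics/{n}3.npz",p=p,d=d)
p=cv2.imread("pics/top3.png")[120:320,190:320];q=cv2.imread("pics/side3.png")[160:300,260:440]
cv2.imwrite("pics/c3.png",np.hstack([cv2.resize(p,(364,560)),cv2.copyMakeBorder(cv2.resize(q,(432,336)),0,224,0,0,0)]))
p=np.load("pics/top3.npz")["p"];hsv=cv2.cvtColor(p,cv2.COLOR_RGB2HSV)
bl=big(mask(hsv,(5,80,60),(15,255,255),(225,165,275,295)))
q=ray("top",bl,48)[:,:2]-S;q=np.c_[q@EX,q@EY]
print("outer",q[:,0].min())
for lo in(-90,-70,-50):
    m=(q[:,0]>lo)&(q[:,0]<lo+15);print(lo,q[m,1].min(),q[m,1].max())
E
```

```text
True
push t18.5 [579.1 -88.7  20.2] w43.6 g46 F [-4.2 -0.5  6.8] T [0.17 0.08 0.05]
-84.92872294400975
open t19.0 [578.8 -88.5  19.6] w85.0 g0 F [-0.4 -0.6 -0.7] T [ 0.04 -0.03  0.02]
outer -101.89055462047367
-90 -20.906317146594372 22.256167902995735
-70 -21.250904021508916 22.09047573661494
-50 -21.528631417392344 23.89059528414529
```

View pics/c3.png

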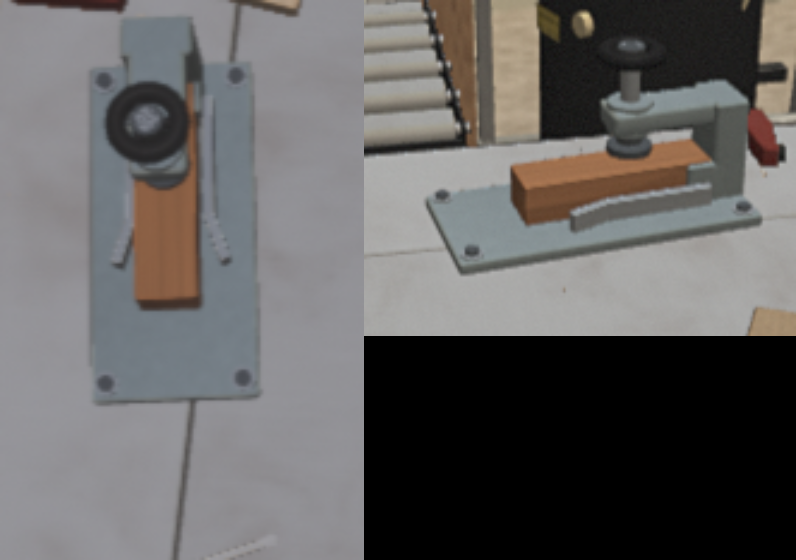

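Block is between the rails under the pad, centred (−21.3 to 22.2 about the axis at +0.6), outer edge at crop (168,303). I check the outer edge with depth.

```bash
python3 - <<'E'
from h import *
def pts(n,k):
    f=np.load(f"pics/{n}{k}.npz");d=f["d"].astype(float);c=get_calibration(n);v,u=np.mgrid[:480,:640]
    X=np.stack([u,v,np.ones_like(u)],-1)@np.linalg.inv(c["intrinsics"]).T*d[...,None]
    hsv=cv2.cvtColor(f["p"],cv2.COLOR_RGB2HSV);return (X-c["t"])@c["R"],hsv
for n in("top","side"):
  for k in(2,3):
    X,hsv=pts(n,k);m=(hsv[...,0]>=5)&(hsv[...,0]<=15)&(hsv[...,1]>80)
    q=np.stack([(X[...,:2]-S)@EX,(X[...,:2]-S)@EY,X[...,2]],-1)
    m&=(np.abs(q[...,1])<35)&(q[...,0]>-230)&(q[...,0]<80)
    b=q[m];t=b[np.abs(b[:,2]-np.percentile(b[:,2],85))<4]
    print(n,k,len(b),"top z",np.median(t[:,2]).round(1),"x",np.percentile(t[:,0],[0,1,3,97,99,100]).round(1),"y",np.percentile(t[:,1],[1,99]).round(1),"frontz",np.percentile(b[:,2],[0,2]).round(0))
E
```

```text
top 2 1863 top z 47.5 x [-210.  -208.9 -205.6  -56.5  -53.   -50.5] y [-21.9  20.9] frontz [28. 42.]
top 3 1092 top z 47.5 x [-96.7 -95.5 -93.7  31.9  52.7  61.8] y [-20.6  22.2] frontz [14. 32.]
side 2 2096 top z 48.2 x [-208.8 -207.6 -204.7  -54.8  -51.6  -49.9] y [-24.4  19.8] frontz [14. 17.]
side 3 1514 top z 48.1 x [-95.3 -94.3 -92.   60.4  64.4  66.1] y [-23.7  20.7] frontz [15. 19.]
```

Both views put the outer end at −95 to −96 mm: the block is home. Next, the wheel.

```bash
python3 - <<'E'
from h import *
R=Rz(Y+1.2,1)
reach(W(-60,220,1),R)
reach(W(0,220,1.3),R);st()
print(move_straight(W(0,119,1.3),100,stop_force=12));st("down")
gripper_to(60,30);st("60");gripper_to(40,60);pause(.2);s=st("grip")
print(s["joint_positions"][5])
E
```

```text
t23.6 [663.4 -78.8 219.4] w84.9 g0 F [-0.1 -0.8  0.5] T [-0.01  0.01  0.  ]
False
down t24.8 [663.8 -77.9 120. ] w84.6 g0 F [-0.7  0.4 -0.1] T [-0.    0.02  0.04]
60 t25.1 [663.4 -77.7 119.2] w59.9 g0 F [-0.5 -0.4  0.3] T [ 0.05 -0.04 -0.04]
grip t25.6 [663.4 -77.7 119.5] w53.9 g63 F [-1.9  0.7  6. ] T [ 0.12  0.42 -0.01]
-1.6412997836090801
```

```bash
cat > turn.py <<'E'
from h import *
import sys,json
Z0=119.0
def meas(k=6):
    T=[];F=[]
    for _ in range(k): s=observe();T.append(s["wrist_torque"][2]);F.append(s["wrist_force"]);pause(.03)
    return np.mean(T),np.std(T),np.mean(F,0),s
def step(a): # hand turned a rad clockwise since grip
    move_straight(W(0,Z0-4.77*a,1.3),5,rot=Rz(Y+1.2-a,1))
    T,sd,F,s=meas();x=s["eef_rot"][:,0];yaw=np.arctan2(-x[1],-x[0])
    print("%.2f act %.3f T %.3f (%.3f) F %s w%.1f t%.1f z%.1f"%(a,Y+1.2-yaw,T,sd,np.round(F,1),s["grip_width"],s["clock"],s["tcp_pos"][2]));return T
E
python3 - <<'E'
from turn import *
print(meas()[:2])
for a in np.arange(1,6)*.15: step(a)
E
```

```text
(np.float64(-0.012825749111680503), np.float64(0.026250282350254586))
0.15 act 0.150 T -0.321 (0.028) F [-0.6  1.   4.9] w54.6 t26.2 z118.8
0.30 act 0.299 T -0.320 (0.013) F [ 0.7 -0.1  5.2] w53.8 t26.7 z118.1
0.45 act 0.448 T -0.317 (0.024) F [ 2.  -0.9  5. ] w54.0 t27.2 z117.4
0.60 act 0.597 T -0.288 (0.054) F [ 4.1 -2.2  5. ] w54.4 t27.7 z116.7
0.75 act 0.748 T -0.324 (0.032) F [ 5.4 -3.4  4.7] w54.1 t28.2 z116.0
```

```bash
python3 - <<'E'
from turn import *
for a in np.arange(9,25)*.1:
    if abs(step(a))>.40: break
p,d=get_image("side"); cv2.imwrite("pics/s4.png",cv2.resize(p[130:300,270:450,::-1],None,fx=3,fy=3))
E
```

```text
0.90 act 0.898 T -0.303 (0.021) F [ 5.8 -3.7  4.3] w54.3 t28.7 z115.3
1.00 act 0.998 T -0.289 (0.036) F [ 5.5 -4.1  4.6] w54.1 t29.2 z114.8
1.10 act 1.098 T -0.321 (0.029) F [ 6.1 -4.6  3.8] w54.2 t29.6 z114.3
1.20 act 1.198 T -0.311 (0.016) F [ 6.3 -5.2  3.5] w54.3 t30.1 z113.8
1.30 act 1.298 T -0.307 (0.012) F [ 6.2 -5.8  3.2] w54.1 t30.5 z113.4
1.40 act 1.398 T -0.313 (0.030) F [ 6.  -6.4  3.5] w54.2 t31.0 z112.9
1.50 act 1.498 T -0.317 (0.024) F [ 5.7 -7.   3.2] w54.3 t31.4 z112.4
1.60 act 1.598 T -0.298 (0.020) F [ 5.8 -7.5  3.1] w54.3 t31.9 z111.9
1.70 act 1.699 T -0.313 (0.029) F [ 5.2 -8.3  3.6] w54.4 t32.3 z111.5
1.80 act 1.799 T -0.290 (0.028) F [ 5.1 -8.7  3.3] w54.4 t32.8 z111.0
1.90 act 1.899 T -0.236 (0.020) F [ 4.2 -9.1  3.6] w54.1 t33.2 z110.5
2.00 act 1.999 T -0.203 (0.024) F [ 3.9 -9.5  3.8] w54.4 t33.7 z110.1
2.10 act 2.099 T -0.204 (0.028) F [  3.6 -10.4   4.3] w54.6 t34.1 z109.6
2.20 act 2.199 T -0.176 (0.022) F [  3.1 -10.8   4.4] w54.1 t34.6 z109.1
2.30 act 2.299 T -0.158 (0.008) F [  2.2 -11.1   4.5] w54.6 t35.0 z108.7
2.40 act 2.399 T -0.124 (0.020) F [  1.3 -11.3   5.5] w54.1 t35.5 z108.2
```

View pics/s4.png

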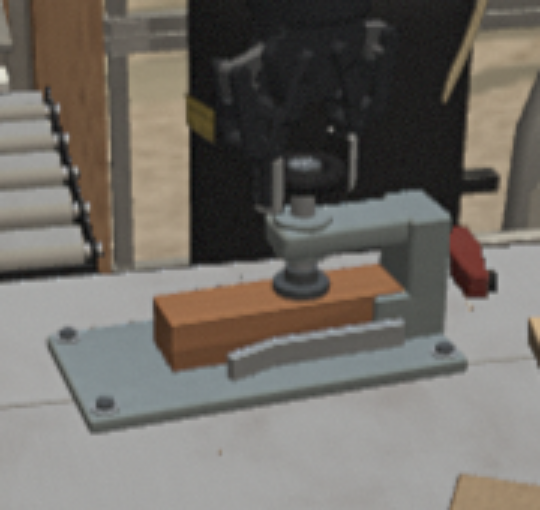

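The picture shows the pad sitting on the block (crop about (302,285)), with the block still home. The torque step gives first touch at about 1.8 rad and a present load of 34–39 N, so I ease back slightly to mid-range and let go.

```bash
python3 - <<'E'
from turn import *
step(2.32)
gripper_to(85);st("open")
s=observe();print(move_straight([*s["tcp_pos"][:2],200],80,stop_force=15));st("up")
reach(W(-200,220),RP);movej([-1.2,*observe()["joint_positions"][1:]]);st()
for n in("top","side"):
    p,d=get_image(n);c=get_calibration(n);v,u=np.mgrid[:480,:640]
    X=(np.stack([u,v,np.ones_like(u)],-1)@np.linalg.inv(c["intrinsics"]).T*d[...,None].astype(float)-c["t"])@c["R"]
    hsv=cv2.cvtColor(p,cv2.COLOR_RGB2HSV);m=(hsv[...,0]>=5)&(hsv[...,0]<=15)&(hsv[...,1]>80)
    q=np.stack([(X[...,:2]-S)@EX,(X[...,:2]-S)@EY,X[...,2]],-1)
    k=m&(np.abs(q[...,1])<35)&(q[...,0]>-230)&(q[...,0]<80);b=q[k];t=b[np.abs(b[:,2]-np.percentile(b[:,2],85))<4]
    print(n,"block z",np.median(t[:,2]).round(1),"x",np.percentile(t[:,0],[0,1,99]).round(1),"y",np.percentile(t[:,1],[1,99]).round(1))
    w=np.hypot(q[...,0],q[...,1])<26;w&=q[...,2]>115;zz=q[w][:,2]
    f=np.load(f"pics/{n}3.npz")["d"].astype(float);X=(np.stack([u,v,np.ones_like(u)],-1)@np.linalg.inv(c["intrinsics"]).T*f[...,None]-c["t"])@c["R"]
    r=np.linalg.norm(X[...,:2]-S,axis=-1)<26;z0=X[r&(X[...,2]>115)][:,2]
    print("wheel top z before/after",np.percentile(z0,[50,90]).round(1),np.percentile(zz,[50,90]).round(1))
E
```

```text
2.32 act 2.318 T 0.421 (0.016) F [  2.2 -11.6   5.2] w53.9 t36.0 z108.6
open t36.4 [663.  -77.3 107.4] w85.0 g0 F [-0.   0.3 -0.4] T [-0.05  0.01  0.04]
False
up t37.7 [662.7 -77.2 199.2] w84.8 g0 F [1.3 0.2 0.2] T [-0.04  0.01  0.01]
 t40.2 [ 287.9 -380.5  220. ] w85.1 g0 F [ 0.5  1.  -0.1] T [-0.01 -0.05 -0.01]
top block z 47.5 x [-96.3 -95.3  53.2] y [-20.7  22.1]
wheel top z before/after [146.3 148.9] [135.4 137.9]
side block z 48.1 x [-95.1 -94.4  64. ] y [-23.2  20.9]
wheel top z before/after [147.3 148.8] [136.6 137.9]
```

Backing off reversed the friction and gave +0.421 N m, which means 0.14 N m of load, or about 30 N. The wheel sank 11 mm, as expected, and the block has not moved.

```bash
python3 -c "
from plant import *
print(close_job())"
```

```text
the job is handed in; nothing more can be done
None
```

The block is in the press, flat between the rails with its inner end at the back stop; the pad holds it with about 30 N (estimated from wrist torque, not measured directly), and the job was handed in after about 40 s of robot time; the verdict was not reported.

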